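Refit the stirrer's push knob and hold it in

ROBOT

A 7-joint arm with a two-finger parallel gripper is mounted at the origin on the work surface. World frame = base frame: x ahead of the robot, y to its left, z up, the work surface at z = 0. Lengths are in mm, angles in rad, forces in N, time in s.
With the tool pointing down it reaches from about 400 to 850 mm from the base axis. Payload 4.5 kg.
Tool frame: the origin (TCP) lies between the finger pads; the fingertips stand 11 mm ahead of it and the grasp point (between the pads) lies 8 mm behind it (ctrl.tcp_to_tips is the distance from the TCP to the fingertips, in mm); z points along the fingers, y is the line along which they close (so a half turn about z gives the same grasp; the last joint's range is limited). The gripper opens to 85 mm and grips with 20 to 120 N. Pads are 22 mm wide; open, the fingers measure 114 mm over their backs; the gripper's body (76 mm by 85 mm) begins 54 mm behind the grasp point. The pads swing forward as they close: fully open they stand 13 mm farther back than shut.
Start: joints at [-1.151, 0.689, -0.195, 1.565, 0.157, 0.902, -0.215], TCP at [235.171, 579.092, 242.317] pointing down, gripper open.
Joint ranges: [-3.01, 3.01], [-0.46, 2.08], [-1.47, 1.51], [0.13, 2.56], [-1, 4.14], [0.04, 2.09], [-2.66, 2.66]. Speed limits (rad/s): [2.57, 2.57, 3.14, 3.14, 3.14, 3.14, 3.14].

INTERFACE

Orientations are given as a unit quaternion [w, x, y, z].
In Python, from plant import monitor, cams, ctrl gives the robot as it stands.
- The arm moves only by the tool jog_arm, never from a script. Its argument "steps" is a list of rows, each a list of 3 entries, a list of its own where there are three numbers: the opening, from -1 (shut) to 1 (fully open), so that 0 is half open, then the shift along the tool's x, y, z in m, then the turn, a rotation vector about the tool's x, y, z in rad. A call has 1 to 10 rows; each row shifts and turns the commanded pose from where the row before left it, along the tool's axes as they then stand; what a row does not reach is not made up. A row lasts 1/10 s, in which the tool goes at most 50 mm and 8.59 degrees, less where a joint would pass 70% of its speed; a pose out of reach is approached as far as the arm can. A call with a gripper value outside its range is refused whole. The fingers move at their own pace and stop on an object; the grip force is fixed at half the most. Time passes only in rows, so rows that do not move let the fingers close. It gives the time, the measured TCP pose, the force, the opening and the grip force at its end, in the units of the state.
- monitor.read_state(): the state, without advancing time (a new reading comes with each control period).
- cams.camera(name): name is "side" or "top" or "wrist"; returns the picture (480x640x3 uint8, blue, green, red); there is no depth.
- cams.camera_model(name): a dict with "mtx" (3x3 intrinsics, pixels), "rvec" (rotation vector, rad) and "tvec" (3), from world to camera coordinates, as OpenCV has them. Camera axes: x right, y down, z forward; pixel columns grow to the right and rows downward; lengths in mm; the calibration is good to about 2 mm. A picture is of the moment at which its call begins: read the wrist's pose just before it. camera_model takes no time and is no camera call; for the wrist camera it gives the pose at the moment of the call.
- ctrl.close_job(): hands the job in; it is judged then, once.
The state is a dict: "time": time; "q": joint angles; "qd": joint speeds; "joint_efforts": joint torques, N m; "ee_pos": TCP position; "orientation": TCP orientation; "contact_force": force on the tool from outside, world axes, zero at the start; "moment": the same for the moment, N m; "grip_width": opening from 0.0 (shut) to 1.0 (fully open); "grasp_force": force on a finger pad.
Only numpy, scipy, OpenCV 4.12 (cv2) and the standard library are available. Lean on these libraries where they do the work, as an engineer would, in place of code of your own. Each camera call takes 0.05 s, during which the arm holds its last target. There are 200 camera calls.

TASK

The black pointer knob has come off the bench stirrer and stands on the bench: pick it up, turn it so that its D-shaped bore matches the flat of the stirrer's bare D-shaft, and push it fully home. Then press knob and shaft down against the spring to the bottom of their travel, and finish while still holding the knob pressed down: do not let go. Leave the beaker and the other things where they are.

Things in the scene. Friction and masses are not known exactly. Their poses are not given: they have to be found in the camera images.
- knob_center (a point): centre of the loose black knob, half-way up on its axis; it stands upright, 46 mm tall, 45 g. Round skirt 44 mm across, up to 21 mm; on it a straight grip bar along x, 18 mm wide (y), x -21 to +20 mm, up to the top. D-bore in the underside, 18 mm deep, 18 mm across; its flat lies 3 mm from the axis on the nose side (+x). z up, x towards the nose.
- knob_nose (a point): tip of the knob's pointer: the grip bar tapers to a nose that reaches out past the skirt, 32 mm from the axis, at one end of the bar only, with a thin white line on top from the axis to the tip (same axes as knob_center; point at half the knob's height). The flat of the bore is on this side.
- shaft_tip (a point): centre of the top of the bare steel D-shaft, upright on a flange 32 mm across, at the right of the white stirrer box. Shaft 16 mm wide, 16 mm tall, rim bevelled 2 mm, flat 2 mm from its axis. z up, x towards the flat. It cannot turn; it sinks when pressed. Fully home, the knob's underside rests on the flange, knob_center 7 mm above this point. Play about 1 mm, 10 degrees.
- rib_end (a point): outer end of a raised aluminium rib, 5 mm wide, on the fixed ring round the shaft, 45 mm out from the shaft's axis on the side of the shaft's flat: the knob's nose points along it when fitted. Its top is 8 mm above the stirrer's deck (deck 70 mm above the bench, 170 x 300 mm) and 24 mm below the shaft's top.
- spindle (a joint): how far shaft and flange are pressed down, in m: 0 at rest, 0.006 at the bottom stop; a spring pushes back with 2.4 N at rest, growing to 9.6 N at the bottom
- beaker: glass beaker with stone lumps, 70 mm across, 95 mm tall, standing on the stirrer's square ceramic plate left of the shaft (origin under its centre); leave alone
- round_cap: plain round black cap, 34 mm across, 26 mm tall, no nose, on the bench; origin under its centre; leave alone
- crucible: small white ceramic crucible, 40 mm across, 34 mm tall, on the bench; origin under its centre; leave alone
- screwdriver: screwdriver, 180 mm long, lying near the robot; origin under its middle; leave alone
- jar: white jar, 66 mm across, 85 mm tall, origin under its centre; leave alone
- bottle: amber glass bottle, 72 mm across, 170 mm tall, origin under its centre; leave alone
- cup: white plastic cup, 72 mm across, 85 mm tall, origin under its centre; leave alone
Things that resemble listed ones, but are neither listed nor needed, are in the scene too. What is shaped like the part that bears knob_center but red is not meant.

How it is judged (in metres and radians):
On the way:
1. the knob is picked up between the fingers, its underside over 25 mm above the bench (height (world z) of knob_center above 0.048 m and contact force between the fingers and knob above 1 N), for 0.2 s.
At the end, for the whole second after the job is handed in: The knob is fully home on the D-shaft (underside within 2.5 mm of the flange, axes within 4 mm, nose on the flat's side and turned to within 14 degrees of it), the shaft is pressed down more than 4.5 of its 6 mm, and the fingers are still on the knob with more than 3 N, all through the last second (z of knob_center in the frame of shaft_tip between 0.0045 and 0.0095 m and horizontal distance between knob_center and shaft_tip below 0.004 m and x of knob_nose in the frame of shaft_tip above 0.029 m and angle between the x axis of knob_center and the x axis of shaft_tip, either way round below 0.25 rad and value of joint spindle above 0.0045 m and contact force between the fingers and knob above 3 N); the arm keeps its last pose, push and grip.
It fails at once if the beaker on the stirrer is tipped or pushed more than 40 mm (distance of beaker from where it was at the start of the episode above 0.04 m or angle between beaker's own z axis and vertical above 0.5 rad).
It fails at once if another thing on the bench is pushed more than 40 mm out of its place (distance of any of round_cap, crucible, screwdriver, jar, bottle, cup from where it was at the start of the episode above 0.04 m).
It also fails if it takes over 32 s, if anything falls off the work surface, if the arm or the gripper's body presses on something with over 40 N, if the wrist force passes 120 N, or if a joint passes its speed limit or range.

## Working session

There is one attempt and no reset: what is moved stays moved. The work goes in short steps, Python scripts to look and compute and a tool call to move; the robot and the scene stay as the last step left them, time stands still between calls to the robot, and variables do not carry over. Pictures are saved under pics/ and viewed, at most 10 in all, crops included, and the job is handed in when it is done.

Besides the shell and the picture viewer there is one more tool, called after "Request:" by a JSON object that holds its "name" and its "arguments", one argument or row to a line. jog_arm: Moves the arm, as the interface text tells. Its arguments: {"type":"object","properties":{"steps":{"type":"array"}},"required":["steps"]}

```bash
mkdir -p pics; cat > h.py <<'E'
import numpy as np, cv2
from plant import monitor, cams, ctrl
from scipy.spatial.transform import Rotation as R
def ray(name,px,z,m=None):
    m=m or cams.camera_model(name)
    K=np.array(m["mtx"],float);Rm=cv2.Rodrigues(np.array(m["rvec"],float))[0];t=np.array(m["tvec"],float).ravel()
    d=Rm.T@np.linalg.inv(K)@np.array([px[0],px[1],1.]);c=-Rm.T@t
    return c+d*(z-c[2])/d[2]
def proj(name,p,m=None):
    m=m or cams.camera_model(name)
    return cv2.projectPoints(np.array([p],float),np.array(m["rvec"],float),np.array(m["tvec"],float),np.array(m["mtx"],float),None)[0].ravel()
def tool():
    s=monitor.read_state();return np.array(s["ee_pos"]),R.from_quat(s["orientation"],scalar_first=True),s
def plan(p,yaw=None):
    "shift in tool axes (m) to world p (mm)"
    e,r,s=tool();return r.inv().apply(np.array(p)-e)/1000
E
python3 - <<'E'
from h import *
for n in("top","side"):
    cv2.imwrite(f"pics/{n}0.png",cams.camera(n))
    m=cams.camera_model(n);Rm=cv2.Rodrigues(np.array(m["rvec"],float))[0];print(n,-Rm.T@np.array(m["tvec"]).ravel(),m["mtx"])
print(monitor.read_state())
print(tool()[1].as_matrix())
E
```

```text
top [ 404.04681027  -29.10316026 1547.32724375] [[606.33304838   0.         326.85067132]
 [  0.         606.33304838 240.66154791]
 [  0.           0.           1.        ]]
side [  86.79999302 -598.12203987  896.51132209] [[474.80287332   0.         319.27252187]
 [  0.         474.80287332 238.26852351]
 [  0.           0.           1.        ]]
{'time': 0.1, 'q': array([-1.1512036 ,  0.68992836, -0.19452174,  1.56624645,  0.15730084,
        0.90248656, -0.21509795]), 'qd': array([-5.68827738e-05, -2.48777714e-03,  1.33818436e-03, -3.09432068e-03,
       -1.09230879e-03, -3.03641326e-04,  1.13490420e-03]), 'joint_efforts': array([-3.13437253e-03, -5.40598619e+01, -1.27119854e+00, -1.58986616e+01,
        9.43406252e-03,  4.47354963e-03, -1.64720024e-06]), 'ee_pos': array([235.00939246, 578.52243783, 241.54492788]), 'orientation': array([-1.02675821e-04,  1.91662546e-01,  9.81460526e-01, -8.32496588e-04]), 'contact_force': array([-0.06704802, -0.16116203,  0.37106124]), 'moment': array([-0.00601396, -0.03408363,  0.04683538]), 'grasp_force': 0.0, 'grip_width': 0.9986258011680629}
[[-9.26530916e-01  3.76218276e-01 -5.20661361e-04]
 [ 3.76218618e-01  9.26529551e-01 -1.59476686e-03]
 [-1.17572302e-04 -1.67348330e-03 -9.99998593e-01]]
```

View pics/top0.png

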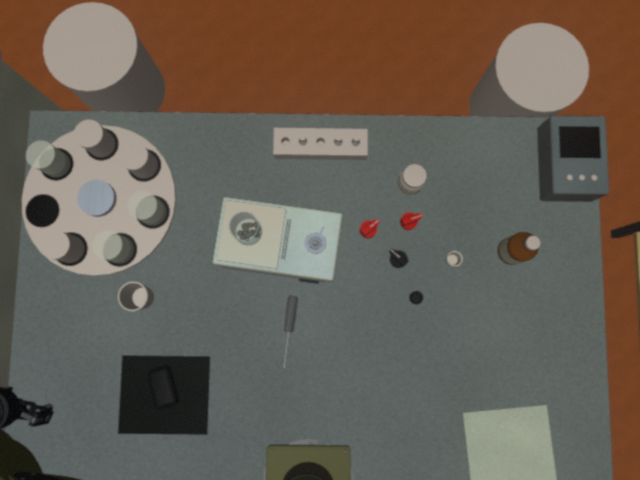

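View pics/side0.png

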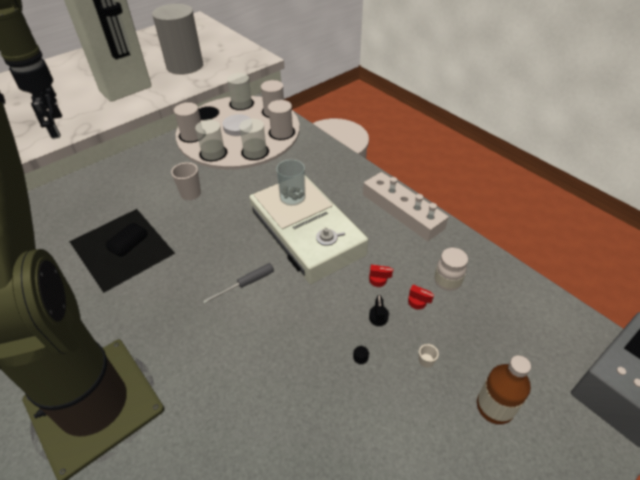

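Candidates in the top view: black knob with pointer (398,258), plain round cap (416,297), red knobs (370,229) and (411,220), and a black thing on the mat (162,385). I choose (398,258), which is black with a nose. The shaft is at about (316,242). Next is a close crop of knob and shaft.

```bash
python3 - <<'E'
from h import *
t=cv2.imread("pics/top0.png");s=cv2.imread("pics/side0.png")
c=lambda im,x,y,w,h,k:cv2.resize(im[y:y+h,x:x+w],None,fx=k,fy=k,interpolation=cv2.INTER_CUBIC)
a=np.hstack([c(t,375,235,50,37,8),c(t,290,223,50,37,8)])
b=np.hstack([c(s,355,290,50,37,8),c(s,305,218,50,37,8)])
cv2.imwrite("pics/crop1.png",np.vstack([a,b]))
print("knob",ray("top",(398,258),20),"side",ray("side",(379,314),20))
print("shaft",ray("top",(316,242),90),"side",ray("side",(326,236),90))
E
```

```text
knob [ 565.44956868 -221.23490713   20.        ] side [ 561.58284819 -224.25676637   20.        ]
shaft [594.85551159 -13.69297782  90.        ] side [584.89938103 -19.60253648  90.        ]
```

View pics/crop1.png

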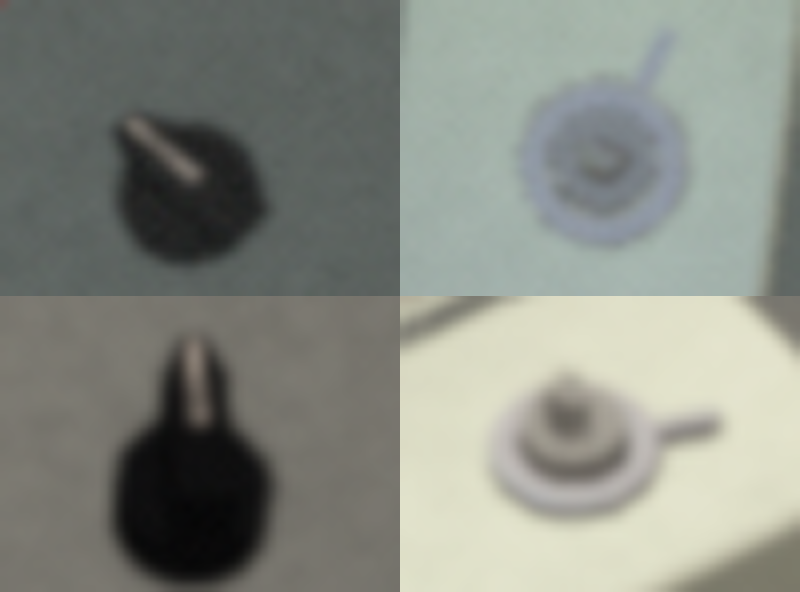

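The left crops show the black knob with its white line running from (399.6,256.8) to the nose at (390.8,249.5). The right crops show the D-shaft at about (315.1,242.5) and the rib end at (323,227).

```bash
python3 - <<'E'
from h import *
k=ray("top",(399.6,256.8),46);n=ray("top",(390.8,249.5),46);sh=ray("top",(315.1,242.5),102);rb=ray("top",(323,226.9),78)
u=lambda n,px,z:ray(n,px,z)
ks=ray("side",(355+200/8-.5,290+125/8-.5),46);ns=ray("side",(355+193/8-.5,290+42/8-.5),46)
ss=ray("side",(305+168/8-.5,218+(385-296)/8-.5),102);rs=ray("side",(305+318/8-.5,218+(425-296)/8-.5),78)
for a,b in((k,n),(ks,ns),(sh,rb),(ss,rs)):
    d=(b-a)[:2];print(a,b,np.hypot(*d),np.degrees(np.arctan2(d[1],d[0])))
e,r,s=tool();M=r.as_matrix();print(np.degrees(np.arctan2(M[1,1],M[0,1])), "tool y yaw")
E
```

```text
[ 565.75123738 -221.97179842   46.        ] [ 583.82638072 -200.09517702   46.        ] 28.377761907768626 50.435426004270624
[ 564.63270337 -219.86710831   46.        ] [ 582.91503944 -199.05305107   46.        ] 27.70322708006735 48.705065283579735
[592.04824787 -11.67211421 102.        ] [633.95885943 -30.26524354  78.        ] 45.84979628798634 -23.92388108473065
[592.14235346  -9.48943559 102.        ] [630.22759059 -33.63427734  78.        ] 45.093887284151585 -32.37341116431156
67.90033765246959 tool y yaw
```

```bash
cat >> h.py <<'E'
def rows(p,yaw,n,g=1,e=None,r=None):
    "n rows from current (or given) pose to world p, tool y at yaw deg, tool straight down"
    if e is None: e,r,_=tool()
    y=np.radians(yaw);Y=np.array([np.cos(y),np.sin(y),0]);Z=np.array([0,0,-1.])
    T=R.from_matrix(np.column_stack([np.cross(Y,Z),Y,Z]))
    w=(r.inv()*T).as_rotvec();d=(np.array(p,float)-e)/n/1000;out=[]
    for i in range(n):
        out.append([g,np.round(r.inv().apply(d),4).tolist(),np.round(w/n,3).tolist()]);r=r*R.from_rotvec(w/n)
    print(str(out).replace(" ",""));return np.array(p,float),T
E
python3 - <<'E'
from h import *
rows((565,-221,240),-40,20)
E
```

```text
[[1,[-0.0303,-0.0308,0.0001],[-0.0,0.0,0.094]],[1,[-0.0331,-0.0278,0.0001],[-0.0,0.0,0.094]],[1,[-0.0356,-0.0246,0.0001],[-0.0,0.0,0.094]],[1,[-0.0377,-0.0212,0.0001],[-0.0,0.0,0.094]],[1,[-0.0395,-0.0175,0.0001],[-0.0,0.0,0.094]],[1,[-0.041,-0.0137,0.0001],[-0.0,0.0,0.094]],[1,[-0.0421,-0.0098,0.0001],[-0.0,0.0,0.094]],[1,[-0.0429,-0.0058,0.0001],[-0.0,0.0,0.094]],[1,[-0.0432,-0.0017,0.0001],[-0.0,0.0,0.094]],[1,[-0.0432,0.0023,0.0001],[-0.0,0.0,0.094]],[1,[-0.0428,0.0064,0.0001],[-0.0,0.0,0.094]],[1,[-0.042,0.0104,0.0001],[-0.0,0.0,0.094]],[1,[-0.0408,0.0143,0.0001],[-0.0,0.0,0.094]],[1,[-0.0393,0.018,0.0001],[-0.0,0.0,0.094]],[1,[-0.0374,0.0217,0.0001],[-0.0,0.0,0.094]],[1,[-0.0352,0.0251,0.0001],[-0.0,0.0,0.094]],[1,[-0.0327,0.0283,0.0001],[-0.0,0.0,0.094]],[1,[-0.0299,0.0312,0.0001],[-0.0,0.0,0.094]],[1,[-0.0268,0.0339,0.0001],[-0.0,0.0,0.094]],[1,[-0.0235,0.0363,0.0001],[-0.0,0.0,0.094]]]
```

Request:
{"name": "jog_arm", "arguments": {
  "steps": [
    [1, [-0.03, -0.031, 0], [0, 0, 0.094]],
    [1, [-0.033, -0.028, 0], [0, 0, 0.094]],
    [1, [-0.036, -0.025, 0], [0, 0, 0.094]],
    [1, [-0.038, -0.021, 0], [0, 0, 0.094]],
    [1, [-0.0395, -0.0175, 0], [0, 0, 0.094]],
    [1, [-0.041, -0.014, 0], [0, 0, 0.094]],
    [1, [-0.042, -0.01, 0], [0, 0, 0.094]],
    [1, [-0.043, -0.006, 0], [0, 0, 0.094]],
    [1, [-0.043, -0.002, 0], [0, 0, 0.094]],
    [1, [-0.043, 0.002, 0], [0, 0, 0.094]]
  ]
}}

```text
time: 1.1
ee_pos: [399.4, 176.8, 242.2]
orientation: [-0.0, 0.617, 0.787, -0.0]
contact_force: [0.6, 0.9, 0.5]
grip_width: 1.003
grasp_force: 0.0
```

Request:
{"name": "jog_arm", "arguments": {
  "steps": [
    [1, [-0.043, 0.006, 0], [0, 0, 0.094]],
    [1, [-0.042, 0.01, 0], [0, 0, 0.094]],
    [1, [-0.041, 0.014, 0], [0, 0, 0.094]],
    [1, [-0.039, 0.018, 0], [0, 0, 0.094]],
    [1, [-0.037, 0.022, 0], [0, 0, 0.094]],
    [1, [-0.035, 0.025, 0], [0, 0, 0.094]],
    [1, [-0.033, 0.028, 0], [0, 0, 0.094]],
    [1, [-0.03, 0.031, 0], [0, 0, 0.094]],
    [1, [-0.027, 0.034, 0], [0, 0, 0.094]],
    [1, [-0.0235, 0.036, 0], [0, 0, 0.094]]
  ]
}}

```text
time: 2.1
ee_pos: [563.8, -222.2, 241.9]
orientation: [-0.0, 0.906, 0.422, -0.0]
contact_force: [-0.2, 0.4, 0.6]
grip_width: 1.002
grasp_force: 0.0
```

```bash
python3 - <<'E'
from h import *
e,r,s=tool();M=r.as_matrix();print(e,np.degrees(np.arctan2(M[1,1],M[0,1])),s["q"],s["time"])
print("knob exp px",proj("wrist",(565.5,-221,46)),proj("wrist",(586,-196.5,46)))
cv2.imwrite("pics/w1.png",cams.camera("wrist"))
rows((565.5,-221,140),-40,3)
E
```

```text
[ 563.7934187 -222.230408   241.9322609] -40.03450990679322 [ 0.15648805  0.67509031  0.25463944  1.63954225 -0.2106797   0.8548115
 -0.20219511] 2.1
knob exp px [323.80849366 215.3345416 ] [323.75859397 182.48550354]
[[1,[0.0028,-0.0026,0.0341],[0.003,0.001,-0.004]],[1,[0.0028,-0.0025,0.0341],[0.003,0.001,-0.004]],[1,[0.0027,-0.0024,0.0341],[0.003,0.001,-0.004]]]
```

View pics/w1.png

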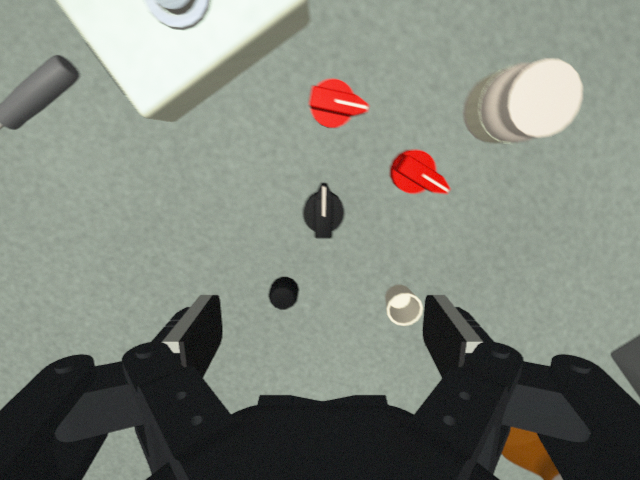

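Wrist picture: the black knob's axis is at (323.5,215) and its nose at (323.5,184). Both agree with the estimate, the fingers are lined up, and the cap (284,293) and crucible (404,308) are clear of them.

Request:
{"name": "jog_arm", "arguments": {
  "steps": [
    [1, [0, 0, 0.034], [0, 0, 0]],
    [1, [0, 0, 0.034], [0, 0, 0]],
    [1, [0, 0, 0.034], [0, 0, 0]],
    [1, [0, 0, 0.034], [0, 0, 0]],
    [1, [0, 0, 0.034], [0, 0, 0]],
    [1, [0, 0, 0], [0, 0, 0]],
    [1, [0, 0, 0], [0, 0, 0]]
  ]
}}

```text
time: 2.85
ee_pos: [563.4, -220.6, 72.3]
orientation: [-0.0, 0.906, 0.424, -0.0]
contact_force: [-0.3, 0.1, 0.7]
grip_width: 0.998
grasp_force: 0.0
```

```bash
python3 - <<'E'
from h import *
print(ctrl.tcp_to_tips)
rows((565.5,-221,35.5),-40,1)
print(proj("wrist",(565.5,-221,46)),proj("wrist",(586,-196.5,46)))
cv2.imwrite("pics/w2.png",cams.camera("wrist"))
E
```

```text
11.0
[[1,[0.0011,0.002,0.0368],[-0.001,0.0,0.003]]]
[327.83187225 285.43804466] [328.21453684 223.24445596]
```

View pics/w2.png

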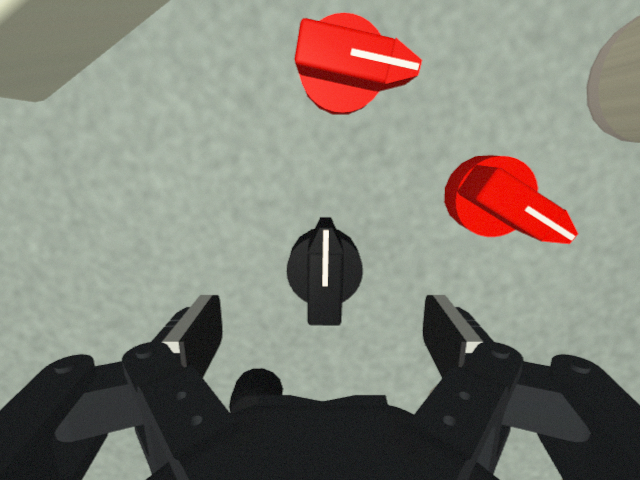

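The knob's line starts at (325.5,286), about 1 mm from the prediction, and points straight up in the image. I shift by 1 mm, go down and close.

Request:
{"name": "jog_arm", "arguments": {
  "steps": [
    [1, [0.001, 0.001, 0.012], [0, 0, 0]],
    [1, [0, 0, 0.012], [0, 0, 0]],
    [1, [0, 0, 0.0125], [0, 0, 0]],
    [1, [0, 0, 0], [0, 0, 0]],
    [-1, [0, 0, 0], [0, 0, 0]],
    [-1, [0, 0, 0], [0, 0, 0]],
    [-1, [0, 0, 0], [0, 0, 0]],
    [-1, [0, 0, 0], [0, 0, 0]],
    [-1, [0, 0, 0], [0, 0, 0]],
    [-1, [0, 0, 0], [0, 0, 0]]
  ]
}}

```text
time: 3.9
ee_pos: [565.4, -220.8, 36.3]
orientation: [0.0, 0.906, 0.424, 0.0]
contact_force: [-0.5, -0.2, 3.4]
grip_width: 0.196
grasp_force: 58.9
```

Request:
{"name": "jog_arm", "arguments": {
  "steps": [
    [-1, [0, 0, -0.02], [0, 0, 0]],
    [-1, [0, 0, -0.04], [0, 0, 0]],
    [-1, [0, 0, -0.04], [0, 0, 0]],
    [-1, [0, 0, -0.04], [0, 0, 0]],
    [-1, [0, 0, -0.03], [0, 0, 0]],
    [-1, [0, 0, 0], [0, 0, 0]]
  ]
}}

```text
time: 4.5
ee_pos: [567.5, -221.9, 210.3]
orientation: [0.003, 0.906, 0.424, 0.003]
contact_force: [0.4, 0.2, -1.5]
grip_width: 0.195
grasp_force: 58.6
```

```bash
python3 - <<'E'
from h import *
print(tool()[0],"beaker",ray("top",(246,229),165))
rows((540,16,205),-117,10,-1)
E
```

```text
[ 567.45680377 -221.92542387  210.27498496] beaker [613.43062406 147.08611876 165.        ]
[[-1,[0.0165,-0.0174,0.0004],[0.001,-0.001,0.135]],[-1,[0.014,-0.0194,0.0004],[0.001,-0.001,0.135]],[-1,[0.0113,-0.0211,0.0004],[0.001,-0.001,0.135]],[-1,[0.0084,-0.0224,0.0004],[0.001,-0.001,0.135]],[-1,[0.0053,-0.0234,0.0004],[0.001,-0.001,0.135]],[-1,[0.0021,-0.0239,0.0004],[0.001,-0.001,0.135]],[-1,[-0.0011,-0.0239,0.0005],[0.001,-0.001,0.135]],[-1,[-0.0043,-0.0236,0.0005],[0.001,-0.001,0.135]],[-1,[-0.0075,-0.0228,0.0005],[0.001,-0.001,0.135]],[-1,[-0.0104,-0.0216,0.0005],[0.001,-0.001,0.135]]]
```

Request:
{"name": "jog_arm", "arguments": {
  "steps": [
    [-1, [0.0165, -0.0175, 0], [0, 0, 0.135]],
    [-1, [0.014, -0.0195, 0], [0, 0, 0.135]],
    [-1, [0.0115, -0.021, 0], [0, 0, 0.135]],
    [-1, [0.0085, -0.0225, 0], [0, 0, 0.135]],
    [-1, [0.0055, -0.0235, 0], [0, 0, 0.135]],
    [-1, [0.002, -0.024, 0], [0, 0, 0.135]],
    [-1, [-0.001, -0.024, 0], [0, 0, 0.135]],
    [-1, [-0.0045, -0.0235, 0], [0, 0, 0.135]],
    [-1, [-0.0075, -0.023, 0], [0, 0, 0.135]],
    [-1, [-0.0105, -0.0215, 0], [0, 0, 0.135]]
  ]
}}

```text
time: 5.5
ee_pos: [537.0, 19.3, 204.9]
orientation: [0.0, 0.971, -0.238, -0.001]
contact_force: [-0.6, 0.2, -1.2]
grip_width: 0.199
grasp_force: 58.5
```

Request:
{"name": "jog_arm", "arguments": {
  "steps": [
    [-1, [0, 0, 0], [0, 0, 0]],
    [-1, [0, 0, 0], [0, 0, 0]]
  ]
}}

```text
time: 5.7
ee_pos: [537.4, 18.5, 205.0]
orientation: [0.001, 0.972, -0.233, -0.001]
contact_force: [0.6, -0.0, -0.2]
grip_width: 0.197
grasp_force: 58.6
```

```bash
python3 - <<'E'
from h import *
e,r,s=tool();M=r.as_matrix();print(e,np.degrees(np.arctan2(M[1,1],M[0,1])),s["q"][6])
print(proj("wrist",(592,-10.5,102)),proj("wrist",(632,-31.5,78)))
cv2.imwrite("pics/w3.png",cams.camera("wrist"))
E
```

```text
[537.36741363  18.54859197 205.00382649] -116.99232566728547 -1.499111318627122
[324.00111365 153.88709204] [324.6551961   86.30311334]
```

View pics/w3.png

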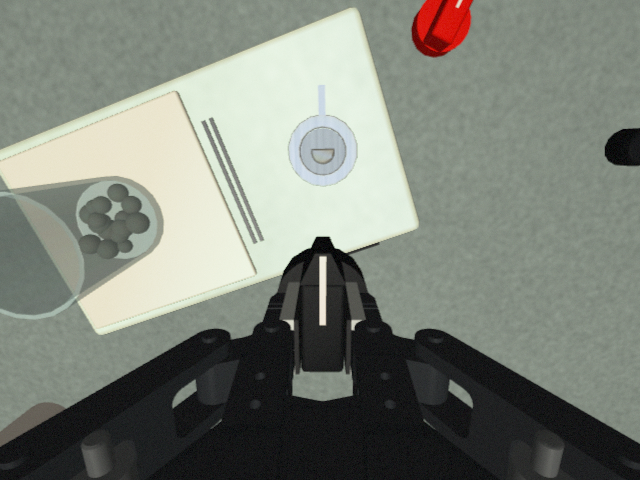

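The knob is held straight, with its line from (322.5,325) to (322.5,256). Ahead are the D-shaft at about (322.5,153), with its flat towards the rib, and the rib end at (321.5,86). I enlarge for exact pixels.

```bash
python3 - <<'E'
from h import *
im=cv2.imread("pics/w3.png")
a=cv2.resize(im[78:198,272:372],None,fx=4.8,fy=4.8,interpolation=cv2.INTER_CUBIC)[:576]
b=cv2.resize(im[230:380,290:355],None,fx=3.84,fy=3.84,interpolation=cv2.INTER_CUBIC)[:576]
cv2.imwrite("pics/crop2.png",np.hstack([a,b]));print(a.shape,b.shape)
E
```

```text
(576, 480, 3) (576, 250, 3)
```

View pics/crop2.png

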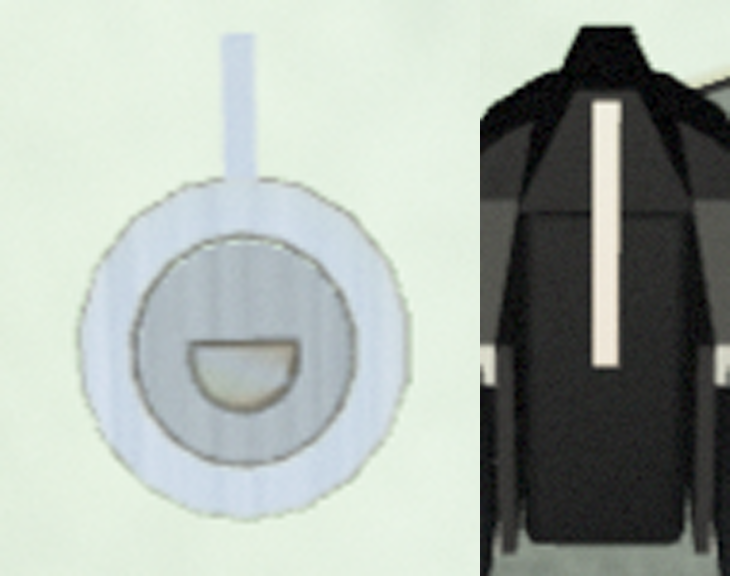

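```bash
python3 - <<'E'
from h import *
c=lambda x,y:(272+(x+.5)/4.8-.5,78+(y+.5)/4.8-.5); k=lambda x,y:(290+(x-480+.5)/3.84-.5,230+(y+.5)/3.84-.5)
e,r,s=tool()
fl=ray("wrist",c(244,350),86);rg=ray("wrist",c(244.5,349),78);rb=ray("wrist",c(238,33),78)
q=ray("wrist",c(244,341),102);D=ray("wrist",c(244,412),102)
a=ray("wrist",k(606,366),e[2]+9.7);n=ray("wrist",k(606,100),e[2]+9.7)
ang=lambda d:np.degrees(np.arctan2(d[1],d[0]))
print("flange",fl,"ring",rg,"rib",rb,np.hypot(*(rb-fl)[:2]),ang(rb-fl),ang(rb-rg))
print("flat mid",q,"back",D)
print("knob axis",a,"rel tcp",(a-e),"nose",ang(n-a),np.hypot(*(n-a)[:2]))
E
```

```text
flange [594.37124891 -11.61835238  86.        ] ring [594.32891634 -11.68915932  78.        ] rib [634.4313132  -31.17715464  78.        ] 44.57976555612518 -26.023338321307076 -25.917706706148
flat mid [595.72625289 -12.30032368 102.        ] back [587.1486109   -7.90312304 102.        ]
knob axis [536.45069272  18.1734563  215.05225578] rel tcp [-1.14661852  0.71088342  9.7       ] nose -27.141030686807966 29.249139114564727
```

```bash
python3 - <<'E'
from h import *
rows((595.4,-12.3,145),-116,4,-1)
E
```

```text
[[-1,[0.0163,0.0,0.0151],[0.0,0.0,-0.005]],[-1,[0.0163,0.0001,0.0151],[0.0,0.0,-0.005]],[-1,[0.0163,0.0002,0.0151],[0.0,0.0,-0.005]],[-1,[0.0163,0.0003,0.0151],[0.0,0.0,-0.005]]]
```

Request:
{"name": "jog_arm", "arguments": {
  "steps": [
    [-1, [0.022, 0, 0], [0, 0, -0.005]],
    [-1, [0.022, 0, 0], [0, 0, -0.005]],
    [-1, [0.021, 0.0005, 0.015], [0, 0, -0.005]],
    [-1, [0, 0, 0.02], [0, 0, -0.005]],
    [-1, [0, 0, 0.02], [0, 0, 0]],
    [-1, [0, 0, 0.005], [0, 0, 0]],
    [-1, [0, 0, 0], [0, 0, 0]],
    [-1, [0, 0, 0], [0, 0, 0]]
  ]
}}

```text
time: 6.55
ee_pos: [596.1, -12.6, 146.6]
orientation: [0.0, 0.974, -0.225, 0.001]
contact_force: [0.4, -0.8, 0.5]
grip_width: 0.197
grasp_force: 58.6
```

```bash
python3 - <<'E'
from h import *
e,r,s=tool();print(e,s["contact_force"])
rows((595.4,-12.3,e[2]),-116,1,-1)
E
```

```text
[596.13806335 -12.55745543 146.63705771] [ 0.41699172 -0.7898046   0.47837953]
[[-1,[-0.0008,0.0001,-0.0],[-0.0,-0.001,-0.001]]]
```

Request:
{"name": "jog_arm", "arguments": {
  "steps": [
    [-1, [-0.0008, 0, 0.004], [0, 0, 0]],
    [-1, [0, 0, 0.003], [0, 0, 0]],
    [-1, [0, 0, 0.003], [0, 0, 0]],
    [-1, [0, 0, 0.002], [0, 0, 0]],
    [-1, [0, 0, 0.002], [0, 0, 0]],
    [-1, [0, 0, 0], [0, 0, 0]]
  ]
}}

```text
time: 7.15
ee_pos: [595.5, -11.6, 131.7]
orientation: [0.0, 0.974, -0.225, 0.001]
contact_force: [2.4, -1.1, -1.7]
grip_width: 0.197
grasp_force: 58.6
```

It has entered about 6 mm with little force, so I continue.

Request:
{"name": "jog_arm", "arguments": {
  "steps": [
    [-1, [0.0004, 0, 0.002], [0, 0, 0]],
    [-1, [0, 0, 0.002], [0, 0, 0]],
    [-1, [0, 0, 0.002], [0, 0, 0]],
    [-1, [0, 0, 0.002], [0, 0, 0]],
    [-1, [0, 0, 0], [0, 0, 0]]
  ]
}}

```text
time: 7.65
ee_pos: [595.6, -11.6, 123.5]
orientation: [0.0, 0.974, -0.225, 0.0]
contact_force: [2.9, -1.4, -1.5]
grip_width: 0.201
grasp_force: 58.5
```

Request:
{"name": "jog_arm", "arguments": {
  "steps": [
    [-1, [0, 0, 0.002], [0, 0, 0]],
    [-1, [0, 0, 0.002], [0, 0, 0]],
    [-1, [0, 0, 0.002], [0, 0, 0]],
    [-1, [0, 0, 0.001], [0, 0, 0]],
    [-1, [0, 0, 0], [0, 0, 0]]
  ]
}}

```text
time: 8.15
ee_pos: [595.6, -11.6, 117.4]
orientation: [-0.0, 0.974, -0.225, 0.0]
contact_force: [0.5, 0.1, 7.2]
grip_width: 0.197
grasp_force: 59.6
```

Request:
{"name": "jog_arm", "arguments": {
  "steps": [
    [-1, [0, 0, 0.001], [0, 0, 0]],
    [-1, [0, 0, 0.001], [0, 0, 0]],
    [-1, [0, 0, 0], [0, 0, 0]],
    [-1, [0, 0, 0], [0, 0, 0]]
  ]
}}

```text
time: 8.55
ee_pos: [595.7, -11.7, 116.2]
orientation: [-0.0, 0.974, -0.225, 0.001]
contact_force: [-1.3, -0.3, 11.6]
grip_width: 0.197
grasp_force: 60.4
```

Request:
{"name": "jog_arm", "arguments": {
  "steps": [
    [-1, [0, 0, 0.001], [0, 0, 0]],
    [-1, [0, 0, 0], [0, 0, 0]],
    [-1, [0, 0, 0], [0, 0, 0]],
    [-1, [0, 0, 0], [0, 0, 0]]
  ]
}}

```text
time: 8.95
ee_pos: [595.7, -11.7, 116.1]
orientation: [-0.001, 0.974, -0.225, 0.001]
contact_force: [-2.2, 0.7, 18.6]
grip_width: 0.204
grasp_force: 61.4
```

```bash
python3 - <<'E'
from h import *
print(tool()[0],tool()[2]["contact_force"])
a=cams.camera("wrist")[200:440,200:440];b=cams.camera("side")[200:270,290:360]
cv2.imwrite("pics/fin.png",np.hstack([cv2.resize(a,(400,400)),cv2.resize(b,(400,400),interpolation=cv2.INTER_CUBIC)]))
E
```

```text
[595.69222436 -11.69156796 116.12209214] [-2.20049725  0.70794892 18.63032113]
```

View pics/fin.png

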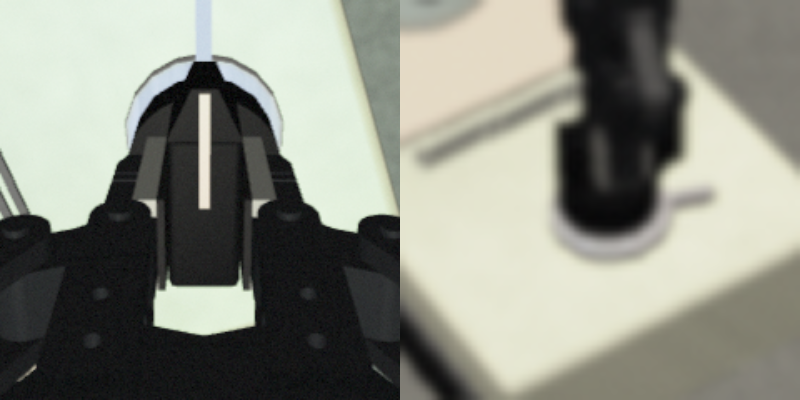

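The nose lies along the rib and the knob is seated over the ring. TCP height is 116.1, against 116.3 predicted for home and bottomed, and the force shows a hard stop (18.6 N). I hand in.

```bash
python3 -c "
from plant import ctrl
print(ctrl.close_job())"
```

```text
the job is handed in; nothing more can be done
None
```

The knob is on the D-shaft with its nose along the rib, pressed to the bottom stop (18.6 N) and still gripped; the job was handed in at about 9 s, but the hand-in returned no verdict.

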